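Salt from behind the canisters

TASK

Fetch the salt cellar from behind the canisters in the wooden caddy: first clear all three canisters onto the chopping board, standing upright, then put the salt cellar on the middle of the cork trivet, and only then put each canister back upright in the middle of the same bay it came from. The canisters are ceramic, so set them down gently without dropping them, and leave the steel tin, the pepper mill and the oil bottle where they are.

Things in the scene. Friction and masses are not known exactly. Their poses are not given: they have to be found in the camera images.
- canister_tall: the tall slim canister: upright white ceramic cylinder with a flush flat wooden lid of the same diameter, 50 mm in diameter, 140 mm high in all, about 0.3 kg. Origin at the centre of its underside, z up. It starts in the middle (within 3 mm) of one of the caddy's three front bays; which one varies
- canister_mid: the middle canister: upright white ceramic cylinder with a flush flat wooden lid of the same diameter, 58 mm in diameter, 115 mm high in all, about 0.3 kg. Origin at the centre of its underside, z up. It starts in the middle (within 3 mm) of one of the caddy's three front bays; which one varies
- canister_short: the short wide canister: upright white ceramic cylinder with a flush flat wooden lid of the same diameter, 66 mm in diameter, 90 mm high in all, about 0.3 kg. Origin at the centre of its underside, z up. It starts in the middle (within 3 mm) of one of the caddy's three front bays; which one varies
- salt_cellar: the salt cellar: flat round white ceramic box with a thin brass line round it, all white on top but for a small brass dot, 62 mm in diameter, 34 mm high, closed and solid, about 0.15 kg. Origin at the centre of its underside, z up. It stands in the back part of the caddy, left or right, about 70 mm (centres) behind the row of canisters
- tin: a small round steel tin, 44 mm in diameter, 36 mm high, standing in the back part of the caddy about 140 mm beside the salt cellar. It stays where it is. Origin at the centre of its underside
- caddy: fixed low wooden tray, 172 (x) by 272 (y) mm, floor 6 mm above the table, walls 4 mm thick, only 16 mm high. Origin: centre of its underside; x points away from the robot (yaw within 0.15 rad). Front half: three 84 mm wide bays parted by 70 mm long walls at y = -44, +44 mm; bay centres x = -35, y = -88, 0, +88 mm. Back half (x about +35 mm): one space, not walled off from the bays
- board: the chopping board: fixed rectangular light-wood board, 300 mm (its x, roughly away from the robot) by 120 mm (its y), 15 mm thick, left or right of the caddy. Origin at the centre of its underside; empty at the start
- trivet: the trivet: fixed round cork disc, 120 mm in diameter, top 10 mm above the table, with a dark rim, on the other side of the caddy. Origin at the centre of its underside; empty at the start
- mill: a wooden pepper mill, 150 mm high, 54 mm in diameter, standing behind the caddy; it stays where it is. Origin at the centre of its underside
- oil: a green glass oil bottle, 170 mm high, 56 mm in diameter, standing behind the caddy; it stays where it is. Origin at the centre of its underside

How it is judged:
On the way, in this order (a step that is already met when the one before it is completed fails the run):
1. all three canisters stand released on the chopping board, the salt cellar not yet moved (x of canister_tall in the frame of board between -0.155 and 0.155 m and y of canister_tall in the frame of board between -0.065 and 0.065 m and z of canister_tall in the frame of board between 0.01 and 0.022 m and linear speed of each of canister_tall, canister_mid, canister_short below 0.03 m/s and angle between each of canister_tall, canister_mid, canister_short's own z axis and vertical below 0.12 rad and contact force between each of canister_tall, canister_mid, canister_short and the fingers below 0.5 N and x of canister_mid in the frame of board between -0.155 and 0.155 m and y of canister_mid in the frame of board between -0.065 and 0.065 m and z of canister_mid in the frame of board between 0.01 and 0.022 m and x of canister_short in the frame of board between -0.155 and 0.155 m and y of canister_short in the frame of board between -0.065 and 0.065 m and z of canister_short in the frame of board between 0.01 and 0.022 m and distance of salt_cellar from where it was at the start of the episode below 0.025 m), for 0.2 s.
2. the salt cellar stands released on the middle of the trivet, the canisters still on the board (horizontal distance between salt_cellar and trivet below 0.02 m and z of salt_cellar in the frame of trivet between 0.006 and 0.016 m and linear speed of each of salt_cellar, canister_tall, canister_mid, canister_short below 0.03 m/s and angle between each of salt_cellar, canister_tall, canister_mid, canister_short's own z axis and vertical below 0.12 rad and contact force between each of salt_cellar, canister_tall, canister_mid, canister_short and the fingers below 0.5 N and x of canister_tall in the frame of board between -0.155 and 0.155 m and y of canister_tall in the frame of board between -0.065 and 0.065 m and z of canister_tall in the frame of board between 0.01 and 0.022 m and x of canister_mid in the frame of board between -0.155 and 0.155 m and y of canister_mid in the frame of board between -0.065 and 0.065 m and z of canister_mid in the frame of board between 0.01 and 0.022 m and x of canister_short in the frame of board between -0.155 and 0.155 m and y of canister_short in the frame of board between -0.065 and 0.065 m and z of canister_short in the frame of board between 0.01 and 0.022 m), for 0.2 s.
At the end, for the whole second after the job is handed in: The salt cellar stands released and at rest on the trivet, its centre within 20 mm of the trivet's; each canister stands upright (within 0.12 rad), released and at rest within 15 mm of where it stood at the start; tin, mill and bottle are within 25 mm of where they were (horizontal distance between salt_cellar and trivet below 0.02 m and z of salt_cellar in the frame of trivet between 0.006 and 0.016 m and linear speed of each of salt_cellar, canister_tall, canister_mid, canister_short below 0.03 m/s and angle between each of salt_cellar, canister_tall, canister_mid, canister_short's own z axis and vertical below 0.12 rad and contact force between each of salt_cellar, canister_tall, canister_mid, canister_short and the fingers below 0.5 N and distance of each of canister_tall, canister_mid, canister_short from where it was at the start of the episode below 0.015 m and distance of each of tin, mill, oil from where it was at the start of the episode below 0.025 m); the robot touches nothing.
It fails at once if the steel tin is shoved or knocked over (moved more than 25 mm) (distance of tin from where it was at the start of the episode above 0.025 m).
It fails at once if the pepper mill is shoved or knocked over (moved more than 25 mm) (distance of mill from where it was at the start of the episode above 0.025 m).
It fails at once if the oil bottle is shoved or knocked over (moved more than 25 mm) (distance of oil from where it was at the start of the episode above 0.025 m).
It fails at once if a canister is tipped over (tilted more than 0.6 rad) (angle between any of canister_tall, canister_mid, canister_short's own z axis and vertical above 0.6 rad).
It fails at once if a ceramic canister is dropped or flung (out of the fingers and faster than 0.7 m/s, a fall of some 25 mm) ((linear speed of canister_tall above 0.7 m/s and contact force between canister_tall and the fingers below 0.5 N) or (linear speed of canister_mid above 0.7 m/s and contact force between canister_mid and the fingers below 0.5 N) or (linear speed of canister_short above 0.7 m/s and contact force between canister_short and the fingers below 0.5 N)).
It also fails if it takes over 138 s, if anything falls off the work surface, if the arm or the gripper's body presses on something with over 40 N, if the wrist force passes 120 N, or if a joint passes its speed limit or range.

ROBOT

A 6-joint arm with a two-finger parallel gripper is mounted at the origin on the work surface. World frame = base frame: x ahead of the robot, y to its left, z up, the work surface at z = 0. Lengths are in m, angles in rad, forces in N, time in s.
With the tool pointing down it reaches from about 0.4 to 0.825 m from the base axis. Payload 7 kg.
Tool frame: the origin (TCP) lies midway between the tips of the shut fingers; the grasp point (between the pads) lies 19 mm behind it (grip_point_offset is the distance from the TCP to the grasp point, in m); z points along the fingers, y is the line along which they close (so a half turn about z gives the same grasp; the last joint's range is limited). The gripper opens to 88 mm and grips with 3 to 60 N. Pads are 19 mm wide; open, the fingers measure 130 mm over their backs; the gripper's body (78 mm by 193 mm) begins 47 mm behind the grasp point.
Start: joints at [0.288, 0.359, 0.012, 0, -1.224, -0.288], TCP at [0.675, -0, 0.227] pointing down, gripper open.
Joint ranges: [-3.07, 3.07], [-1.43, 2.12], [-1.02, 1.25], [-3.03, 1.67], [-3.05, -0], [-3.03, 3.03]. Speed limits (rad/s): [2.39, 2.39, 3.01, 3.14, 3.14, 3.14].

INTERFACE

Orientations are given as [roll, pitch, yaw] about the fixed x, y, z axes, in that order (R = Rz(yaw) Ry(pitch) Rx(roll)).
In Python, from station import get_state, grab_frame, camera_params, job_done, grip_point_offset gives the robot as it stands.
- The arm moves only by the shell command python3 -m creep 'ROWS' [FORCE]. ROWS is JSON, a list that holds one entry, the list of rows, each a list of 7 numbers: the finger opening in cm, from 0 to 8.76, then the shift along the tool's x, y, z in cm, then the turn, a rotation vector about the tool's x, y, z in rad. In form: [[[fingers, tx, ty, tz, wx, wy, wz], ...]]. A call has 1 to 20 rows; each row is the pose to reach, as a shift and turn from the pose commanded when the call began, along the tool's axes at that moment; what a row does not reach only later rows make up. A row lasts 1/8 s, in which the tool goes at most 62.5 mm and 10.7 degrees, less where a joint would pass 70% of its speed; a pose out of reach is approached as far as the arm can. A call with a gripper value outside its range is refused whole. The fingers move at their own pace and stop on an object; FORCE is the grip in N (left out, the last holds). Time passes only in rows, so rows that repeat a pose let the fingers close. It gives the time, the measured TCP pose, the force, the opening and the grip force at its end, in the units of the state.
- get_state(): the state, without advancing time (a new reading comes with each control period).
- grab_frame(name): name is "scene" or "side" or "wrist"; returns the picture (420x560x3 uint8, blue, green, red); there is no depth.
- camera_params(name): a dict with "vertical_fov" (degrees; the focal length in pixels is half the picture's height over the tangent of half this angle, whatever the lens; pixels are square), "cx", "cy" (the principal point, pixels), "view" (4x4, takes a point from world to camera coordinates). Camera axes: x right, y down, z forward; pixel columns grow to the right and rows downward; lengths in m; the calibration is good to about 2 mm. A picture is of the moment at which its call begins: read the wrist's pose just before it. camera_params takes no time and is no camera call; for the wrist camera it gives the pose at the moment of the call.
- job_done(): hands the job in; it is judged then, once.
The state is a dict: "t": time; "q": joint angles; "qd": joint speeds; "joint_efforts": joint torques, N m; "eef_pos": TCP position; "ee_rot": TCP orientation; "force": force on the tool from outside, world axes, zero at the start; "moment": the same for the moment, N m; "width": finger opening in m; "gripper_force": force on a finger pad.
Only numpy, scipy, OpenCV 4.12 (cv2) and the standard library are available. Lean on these libraries where they do the work, as an engineer would, in place of code of your own. Each camera call takes 0.05 s, during which the arm holds its last target. There are 200 camera calls.

## Working session

There is one attempt and no reset: what is moved stays moved. The work goes in short steps, Python scripts to look and compute and a shell command to move; the robot and the scene stay as the last step left them, time stands still between calls to the robot, and variables do not carry over. Pictures are saved under pics/ and viewed, at most 19 in all, crops included, and the job is handed in when it is done.

```bash
ls; mkdir -p pics; python3 - <<'E'
from station import *
import cv2, numpy as np
s=get_state(); print(s['t'],s['eef_pos'],s['ee_rot'],s['width'],grip_point_offset)
for n in('scene','side','wrist'):
    p=camera_params(n); print(n,p['vertical_fov'],p['cx'],p['cy'],np.round(p['view'],4).tolist(), {k for k in p})
    cv2.imwrite(f'pics/{n}0.png',grab_frame(n))
E
```

```text
pics
0.0 [ 6.74513094e-01 -3.60506745e-05  2.25632017e-01] [ 3.13994895e+00 -1.71014538e-04 -1.57091798e+00] 0.08740239957139924 0.0188
scene 56.10959694932327 276.63649807045607 211.59499142004324 [[0.5667, 0.8239, -0.011, -0.3779], [0.6263, -0.4393, -0.644, -0.3582], [-0.5354, 0.3581, -0.7649, 1.3402], [0.0, 0.0, 0.0, 1.0]] {'cx', 'cy', 'vertical_fov', 'view'}
side 45.9191360303075 281.89128050983425 201.5802467926553 [[-0.9571, -0.2898, 0.006, 0.6145], [-0.1906, 0.6138, -0.7661, 0.1426], [0.2184, -0.7344, -0.6427, 1.0447], [0.0, 0.0, 0.0, 1.0]] {'cx', 'cy', 'vertical_fov', 'view'}
wrist 70.62654855618064 280.8214796832707 204.61508871627126 [[-1.0, 0.0004, 0.0011, 0.6746], [0.0007, 0.9631, 0.2692, -0.0331], [-0.0009, 0.2692, -0.9631, 0.3905], [0.0, 0.0, 0.0, 1.0]] {'cx', 'cy', 'vertical_fov', 'view'}
```

View pics/scene0.png

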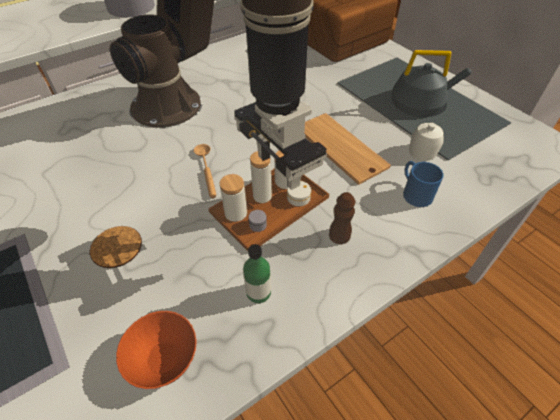

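View pics/side0.png

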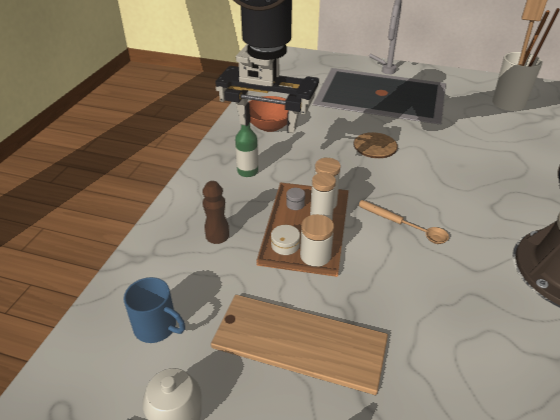

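View pics/wrist0.png

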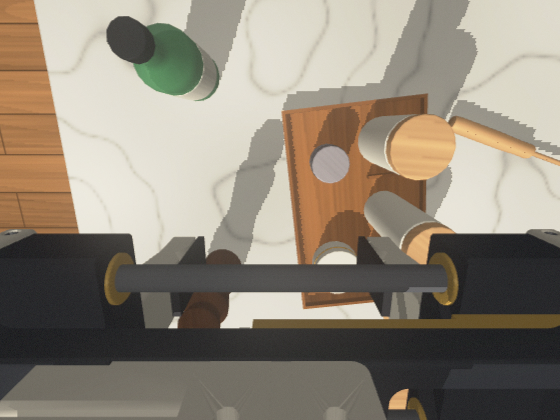

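The side view shows the short canister nearest the board (+y side, lid at 317,228), the tall in the middle bay, the mid in the -y bay, salt at (285,240) and the tin at (296,199). The board is at +y and the trivet at -y (376,145). Next I'll measure by masks.

```bash
cat > h.py <<'E'
import numpy as np, cv2
from station import *
def K(p): f=210/np.tan(np.radians(p['vertical_fov']/2)); return f,p['cx'],p['cy']
def cast(p,uv,z):
    f,cx,cy=K(p); V=np.array(p['view']); R,t=V[:3,:3],V[:3,3]; o=-R.T@t
    uv=np.atleast_2d(uv).astype(float)
    d=np.c_[(uv[:,0]-cx)/f,(uv[:,1]-cy)/f,np.ones(len(uv))]@R
    return (o+d*((z-o[2])/d[:,2])[:,None])[:,:2]
E
python3 - <<'E'
from h import *
im=cv2.imread('pics/side0.png'); hsv=cv2.cvtColor(im,cv2.COLOR_BGR2HSV)
for uv in [(317,228),(327,182),(327,165),(317,245),(270,225),(300,340),(376,145),(285,236),(296,195),(280,300),(215,190),(247,130)]: print(uv,hsv[uv[1],uv[0]])
im=cv2.imread('pics/scene0.png'); hsv=cv2.cvtColor(im,cv2.COLOR_BGR2HSV);print()
for uv in [(233,183),(260,158),(117,243),(258,217),(300,190),(342,140),(240,225)]: print(uv,hsv[uv[1],uv[0]])
a=cv2.imread('pics/side0.png')[175:285,250:360]; b=cv2.imread('pics/side0.png')[290:390,205:395]
a=cv2.resize(a,None,fx=5,fy=5,interpolation=cv2.INTER_CUBIC);cv2.imwrite('pics/c1.png',a)
cv2.imwrite('pics/c2.png',cv2.resize(b,None,fx=4,fy=4,interpolation=cv2.INTER_CUBIC))
E
```

```text
(317, 228) [ 14 113 167]
(327, 182) [ 14 112 166]
(327, 165) [ 15 112 161]
(317, 245) [ 21  34 197]
(270, 225) [ 12 111  76]
(300, 340) [ 14 115 153]
(376, 145) [ 15 118  95]
(285, 236) [ 21  34 182]
(296, 195) [ 10  19 121]
(280, 300) [ 19  28 156]
(215, 190) [ 11 112  82]
(247, 130) [61 81 95]

(233, 183) [ 15 140 202]
(260, 158) [ 15 130 161]
(117, 243) [ 15 143 116]
(258, 217) [  6  18 138]
(300, 190) [ 23  36 211]
(342, 140) [ 16 137 208]
(240, 225) [ 12 138  87]
```

View pics/c1.png

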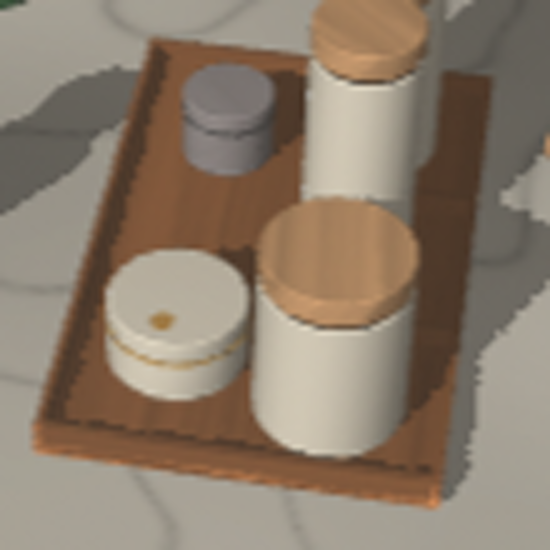

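View pics/c2.png

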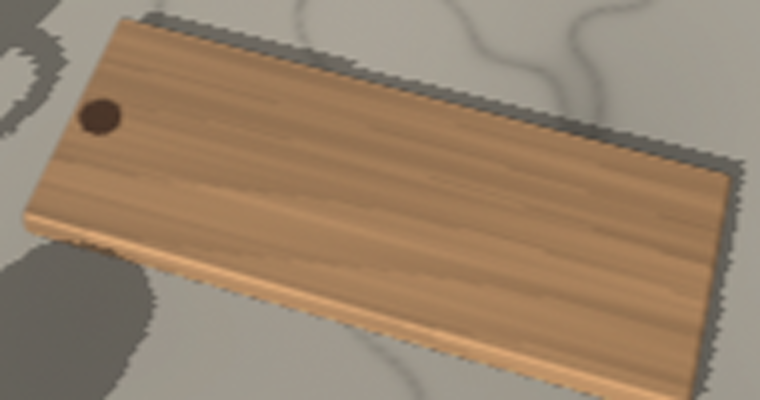

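The crop shows the caddy rim, salt, tin and short lid cleanly, and the board crop gives its four corners. Casting them now.

```bash
python3 - <<'E'
from h import *
p=camera_params('side'); c=camera_params('scene')
q=cast(p,[(280.4,183),(348.4,190.6),(337.4,273.4),(257,260)],.016); print('caddy',q.round(4).tolist(),q.mean(0))
o=q.mean(0)
vx=(q[0]-q[1]+q[3]-q[2]); print('yaw x',np.arctan2(vx[1],vx[0]),np.linalg.norm(vx)/2); vy=(q[3]-q[0]+q[2]-q[1]);print('yaw y',np.arctan2(-vy[0],vy[1]),np.linalg.norm(vy)/2)
a=np.arctan2(-vy[0],vy[1]); R=np.array([[np.cos(a),-np.sin(a)],[np.sin(a),np.cos(a)]])
for y in(-.088,0,.088): print('bay',o+R@[-.035,y])
b=cast(p,[(236.3,294.5),(388,333),(377.5,389.5),(211.3,343.3)],.015); print('board',b.round(4).tolist(),b.mean(0))
vx=b[0]-b[1]+b[3]-b[2]; print('yaw',np.arctan2(vx[1],vx[0]),np.linalg.norm(vx)/2)
print('salt',cast(p,(285.4,235.4),.040),'tin',cast(p,(295.8,194.4),.042),'short',cast(p,(317.6,226.2),.096))
print('mill base~',cast(p,(217,232),0),'oil',cast(p,(247,168),0))
# salt in scene, trivet
for n,P,box in(('side',p,(350,130,402,160)),('scene',c,(85,222,148,270))):
    im=cv2.imread(f'pics/{n}0.png'); h=cv2.cvtColor(im,cv2.COLOR_BGR2HSV); x0,y0,x1,y1=box
    m=(h[y0:y1,x0:x1,1]>60).astype(np.uint8); cs,_=cv2.findContours(m,0,1); k=max(cs,key=cv2.contourArea)
    e=cv2.fitEllipse(k); print(n,e,cv2.boundingRect(k)); print('trivet',cast(P,(e[0][0]+x0,e[0][1]+y0),.006))
E
```

```text
caddy [[0.6702, -0.0798], [0.5019, -0.1004], [0.4716, 0.1727], [0.6404, 0.1858]] [0.5710229  0.04456846]
yaw x 0.09957749153492514 0.1693919645750562
yaw y 0.11113158371081769 0.2710649955671585
bay [ 0.54599827 -0.04677029]
bay [0.5362388  0.04068686]
bay [0.52647934 0.128144  ]
board [[0.6493, 0.2838], [0.3538, 0.286], [0.3557, 0.4019], [0.6523, 0.4005]] [0.50276451 0.3430651 ]
yaw -0.006010283103801956 0.2960852058292619
salt [[0.59778354 0.121179  ]] tin [[ 0.61331347 -0.01685952]] short [[0.52726888 0.13228842]]
mill base~ [[0.76071744 0.11647996]] oil [[ 0.77966791 -0.13519629]]
side ((25.141239166259766, 14.810882568359375), (24.79844856262207, 43.36259841918945), 96.80994415283203) (4, 2, 44, 26)
trivet [[ 0.47092225 -0.33830415]]
scene ((30.22978401184082, 24.44145393371582), (38.38180923461914, 54.03550338745117), 66.02000427246094) (4, 4, 53, 42)
trivet [[ 0.4726227  -0.34343181]]
```

```bash
python3 -m creep '[[[8.7,-4,4.5,0,0,0,-0.04],[8.7,-8,9,0,0,0,-0.08],[8.7,-11,12.5,0,0,0,-0.108],[8.7,-13,14.75,0,0,0,-0.108],[8.7,-13,14.75,0,0,0,-0.108],[8.7,-13,14.75,0,0,0,-0.108]]]' 20; python3 - <<'E'
from h import *
p=camera_params('wrist'); im=grab_frame('wrist'); cv2.imwrite('pics/w1.png',im); np.save('w1.npy',np.array([p['view']]))
E
```

```text
t: 0.9
eef_pos: [0.5277, 0.13, 0.2266]
ee_rot: [-3.141, -0.0, -1.462]
force: [0.1, 0.2, -1.1]
width: 0.0872
gripper_force: 0.0
```

View pics/w1.png

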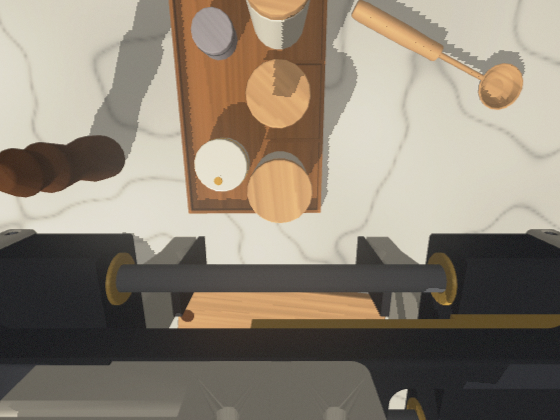

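The wrist view shows the short lid at (279.5,189.5), the tall lid at (278,93.5), salt at (221,165.5) and the front caddy corners at (189,213) and (321,211).

```bash
python3 - <<'E'
from h import *
p=camera_params('wrist')
im=cv2.imread('pics/w1.png'); g=cv2.GaussianBlur(cv2.cvtColor(im,cv2.COLOR_BGR2HSV),(3,3),0)
for n,c,r,z in(('short',(279,190),45,.096),('tall',(278,93),45,.146),('salt',(221,165),38,.04)):
    x0,y0=c[0]-r,c[1]-r; w=g[y0:y0+2*r,x0:x0+2*r]
    m=((w[...,2]>110)&(w[...,1]>70)) if n!='salt' else ((w[...,1]<70)&(w[...,2]>120))
    m=cv2.morphologyEx(m.astype(np.uint8),cv2.MORPH_OPEN,np.ones((5,5))); k=max(cv2.findContours(m,0,1)[0],key=cv2.contourArea)
    e=cv2.fitEllipse(cv2.convexHull(k)); uv=(e[0][0]+x0,e[0][1]+y0); print(n,np.round(uv,1),np.round(e[1],1),cast(p,uv,z))
print(cast(p,[(279.5,189.5)],.096),cast(p,[(278,93.5)],.146),cast(p,[(221,165.5)],.04),cast(p,[(189,213),(321,211)],.016), cast(p,[(212,31)],.042))
E
```

```text
short [277.7 178.8] [ 89.9 101.9] [[0.53323002 0.11094342]]
tall [274.3  92.8] [ 89.2 211. ] [[0.5431613  0.03612241]]
salt [220.9 164.3] [52.4 53.3] [[0.60024172 0.11153211]]
[[0.53029431 0.12148503]] [[0.54028456 0.03632039]] [[0.60005347 0.11289491]] [[0.64267931 0.1832693 ]
 [0.4720692  0.16210658]] [[ 0.61632924 -0.02552739]]
```

```bash
python3 - <<'E'
from h import *
a=grab_frame('scene')[130:250,200:340]; b=grab_frame('side')[150:280,250:370]
cv2.imwrite('pics/c3.png',np.hstack([cv2.resize(a,(420,360),interpolation=2),cv2.resize(b,(360,390),interpolation=2)[:360]]))
E
```

```text
(no output)
```

View pics/c3.png

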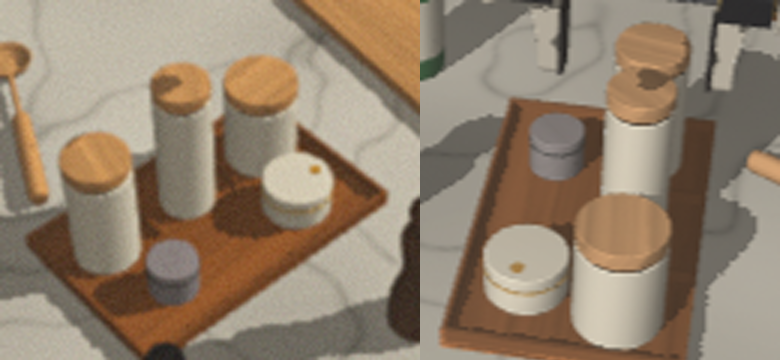

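The scene crop gives the lids at mid (231.8,183), tall (260.3,158.7), short (287,158.5) and salt (299,189.8). The side crop gives mid (327.5,166), tall (323.7,180.3), short (317.5,225.3) and salt (285.3,235).

```bash
python3 - <<'E'
from h import *
c=camera_params('scene'); s=camera_params('side'); w=camera_params('wrist'); w0=dict(w)
w0['view']=[[-1.0,0.0004,0.0011,0.6746],[0.0007,0.9631,0.2692,-0.0331],[-0.0009,0.2692,-0.9631,0.3905],[0,0,0,1]]
for n,z,uc,us,uw in(('mid',.121,(231.8,183),(327.5,166),None),('tall',.146,(260.3,158.7),(323.7,180.3),(278,93.5)),('short',.096,(287,158.5),(317.5,225.3),(279.5,189.5)),('salt',.04,(299,189.8),(285.3,235),(221,165.5))):
    print(n,'scene',cast(c,uc,z).round(4),'side',cast(s,us,z).round(4),'wrist',cast(w,uw,z).round(4) if uw else cast(w0,(421,147),z).round(4))
E
```

```text
mid scene [[ 0.5535 -0.0494]] side [[ 0.548  -0.0417]] wrist [[ 0.552  -0.0522]]
tall scene [[0.5449 0.038 ]] side [[0.5382 0.0447]] wrist [[0.5403 0.036 ]]
short scene [[0.5369 0.1233]] side [[0.5281 0.1297]] wrist [[0.5303 0.1211]]
salt scene [[0.6031 0.1152]] side [[0.5983 0.1201]] wrist [[0.6    0.1125]]
```

```bash
python3 -m creep '[[[8.7,0.7,-0.25,3,0,0,0],[8.7,0.7,-0.25,7,0,0,0],[8.7,0.7,-0.25,10,0,0,0],[8.7,0.7,-0.25,12,0,0,0],[8.7,0.7,-0.25,13.5,0,0,0],[8.7,0.7,-0.25,15,0,0,0],[8.7,0.7,-0.25,16.5,0,0,0],[8.7,0.7,-0.25,17,0,0,0],[8.7,0.7,-0.25,17,0,0,0]]]' 20; python3 - <<'E'
from h import *
a=grab_frame('side')[130:280,240:380]; b=grab_frame('wrist')
cv2.imwrite('pics/c4.png',np.hstack([cv2.resize(a,(392,420),interpolation=2),b[:,160:400]]))
E
```

```text
t: 2.17
eef_pos: [0.5307, 0.1233, 0.0564]
ee_rot: [3.141, -0.0, -1.463]
force: [1.2, 0.3, 1.0]
width: 0.0869
gripper_force: 0.0
```

View pics/c4.png

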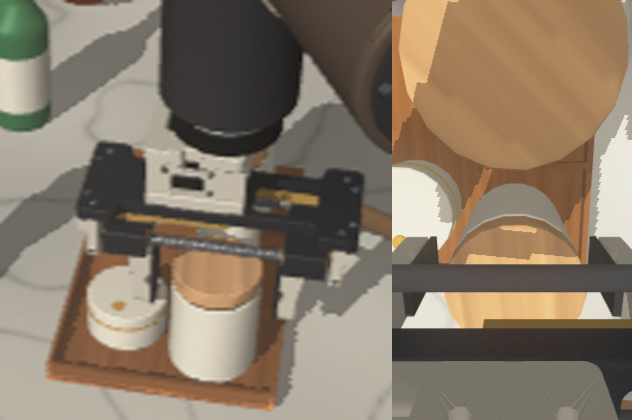

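The fingers straddle the short canister, centred on its lid. Closing and test-lifting.

```bash
python3 -m creep '[[[5.5,0,0,0,0,0,0],[5.5,0,0,0,0,0,0],[5.5,0,0,0,0,0,0],[5.5,0,0,0,0,0,0],[5.5,0,0,0,0,0,0],[5.5,0,0,0,0,0,0]]]' 20; python3 -m creep '[[[5.5,0,0,-1,0,0,0],[5.5,0,0,-3,0,0,0],[5.5,0,0,-6,0,0,0],[5.5,0,0,-8,0,0,0],[5.5,0,0,-8,0,0,0]]]'
```

```text
t: 3.02
eef_pos: [0.5304, 0.1232, 0.0568]
ee_rot: [3.141, -0.0, -1.463]
force: [-3.9, -0.7, 5.6]
width: 0.0659
gripper_force: 20.0
t: 3.65
eef_pos: [0.5316, 0.1238, 0.1381]
ee_rot: [-3.139, 0.001, -1.463]
force: [-0.1, 0.1, -4.0]
width: 0.0657
gripper_force: 20.0
```

```bash
python3 -m creep '[[[5.5,-3,-1.5,0,0,0,0],[5.5,-8,-3.8,0,0,0,0],[5.5,-13,-6.2,0,0,0,0],[5.5,-17.5,-8.4,0,0,0,0],[5.5,-20.5,-9.8,0,0,0,0],[5.5,-22.3,-10.6,0,0,0,0],[5.5,-22.3,-10.6,2,0,0,0],[5.5,-22.3,-10.6,4,0,0,0],[5.5,-22.3,-10.6,5.5,0,0,0],[5.5,-22.3,-10.6,6.5,0,0,0],[5.5,-22.3,-10.6,6.5,0,0,0],[5.5,-22.3,-10.6,6.5,0,0,0]]]'; python3 - <<'E'
from h import *
a=grab_frame('side')[260:400,200:400]; b=grab_frame('scene')[90:210,270:410]
cv2.imwrite('pics/c5.png',np.hstack([cv2.resize(a,(440,308),interpolation=2),cv2.resize(b,(359,308),interpolation=2)]))
E
```

```text
t: 5.15
eef_pos: [0.6126, 0.3567, 0.0724]
ee_rot: [-3.14, 0.001, -1.463]
force: [-0.1, 0.1, -4.2]
width: 0.0658
gripper_force: 20.0
```

View pics/c5.png

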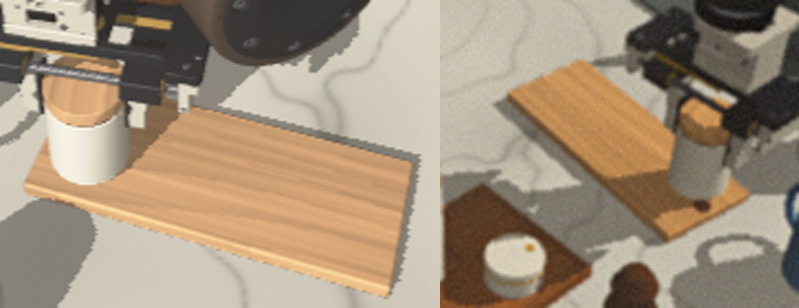

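The side and scene crops both show the canister hovering a few mm above the board's far end, well inside its edges.

```bash
python3 -m creep '[[[5.5,0,0,0.3,0,0,0],[5.5,0,0,0.5,0,0,0],[5.5,0,0,0.65,0,0,0],[5.5,0,0,0.65,0,0,0],[5.5,0,0,0.65,0,0,0]]]'
```

```text
t: 5.88
eef_pos: [0.612, 0.3564, 0.0659]
ee_rot: [-3.141, 0.0, -1.463]
force: [-4.3, -1.2, 5.9]
width: 0.0659
gripper_force: 20.0
```

```bash
python3 -m creep '[[[7.5,0,0,0,0,0,0],[8.7,0,0,0,0,0,0],[8.7,0,0,0,0,0,0],[8.7,0,0,-1,0,0,0],[8.7,0,0,-4,0,0,0],[8.7,0,0,-9,0,0,0],[8.7,0,0,-14,0,0,0],[8.7,4,1,-15,0,0,0],[8.7,10,2.6,-15,0,0,0],[8.7,16,4.2,-15,0,0,0],[8.7,22,5.8,-15,0,0,0],[8.7,28,7.4,-15,0,0,0],[8.7,34,9,-15,0,0,0],[8.7,38,10,-15,0,0,0],[8.7,39.6,10.4,-15,0,0,0],[8.7,39.6,10.4,-15,0,0,0],[8.7,39.6,10.4,-15,0,0,0]]]'; python3 - <<'E'
from h import *
cv2.imwrite('pics/w2.png',grab_frame('wrist'))
E
```

```text
t: 8.0
eef_pos: [0.5517, -0.0477, 0.2153]
ee_rot: [-3.141, 0.0, -1.462]
force: [0.2, -0.2, 0.3]
width: 0.0869
gripper_force: 0.0
```

View pics/w2.png

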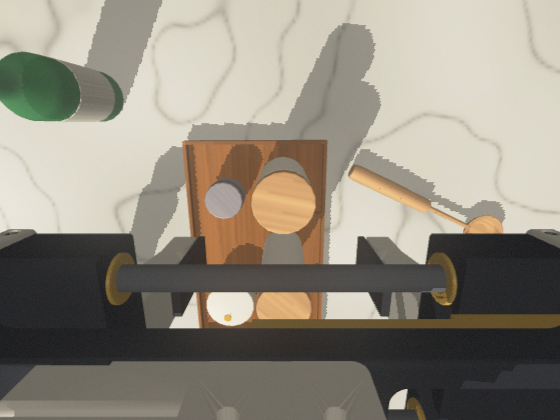

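The mid lid is centred at (283.5,203), and the near caddy corners are at (185,142) and (327,140).

```bash
python3 - <<'E'
from h import *
w=camera_params('wrist'); print(cast(w,(283.5,203),.121),cast(w,[(185,142),(327,140)],.016),cast(w,(284,308),.146))
E
```

```text
[[ 0.55006996 -0.05209499]] [[ 0.67022107 -0.08532476]
 [ 0.50354116 -0.10585459]] [[0.53991572 0.03669842]]
```

```bash
python3 -m creep '[[[8.7,0.3,0.1,3,0,0,0],[8.7,0.3,0.1,6,0,0,0],[8.7,0.3,0.1,8,0,0,0],[8.7,0.3,0.1,9.5,0,0,0],[8.7,0.3,0.1,11,0,0,0],[8.7,0.3,0.1,12.5,0,0,0],[8.7,0.3,0.1,13.5,0,0,0],[8.7,0.3,0.1,13.9,0,0,0],[8.7,0.3,0.1,13.9,0,0,0],[5,0.3,0.1,13.9,0,0,0],[5,0.3,0.1,13.9,0,0,0],[5,0.3,0.1,13.9,0,0,0],[5,0.3,0.1,13.9,0,0,0],[5,0.3,0.1,13.9,0,0,0],[5,0.3,0.1,13.9,0,0,0],[5,0.3,0.1,13.9,0,0,0],[5,0.3,0.1,13.9,0,0,0]]]' 20; python3 -m creep '[[[5,0,0,-1,0,0,0],[5,0,0,-4,0,0,0],[5,0,0,-9,0,0,0],[5,0,0,-14,0,0,0],[5,0,0,-16.5,0,0,0],[5,0,0,-16.5,0,0,0],[5,0,0,-16.5,0,0,0]]]'
```

```text
t: 10.18
eef_pos: [0.5506, -0.0516, 0.0762]
ee_rot: [3.142, -0.0, -1.463]
force: [-2.6, 0.4, 5.3]
width: 0.0577
gripper_force: 20.0
t: 11.05
eef_pos: [0.5496, -0.0515, 0.2395]
ee_rot: [3.139, 0.001, -1.463]
force: [0.2, 0.0, -3.8]
width: 0.0579
gripper_force: 20.0
```

```bash
python3 -m creep '[[[5,-3,0,0,0,0,0],[5,-8,0.1,0,0,0,0],[5,-14,0.2,0,0,0,0],[5,-20,0.3,0,0,0,0],[5,-26,0.4,0,0,0,0],[5,-31,0.5,0,0,0,0],[5,-35,0.5,0,0,0,0],[5,-36.9,0.5,0,0,0,0],[5,-36.9,0.5,3,0,0,0],[5,-36.9,0.5,7,0,0,0],[5,-36.9,0.5,11,0,0,0],[5,-36.9,0.5,13.5,0,0,0],[5,-36.9,0.5,14.5,0,0,0],[5,-36.9,0.5,14.8,0,0,0],[5,-36.9,0.5,15.1,0,0,0],[5,-36.9,0.5,15.3,0,0,0],[5,-36.9,0.5,15.5,0,0,0],[5,-36.9,0.5,15.5,0,0,0],[5,-36.9,0.5,15.5,0,0,0]]]'; python3 - <<'E'
from h import *
a=grab_frame('side')[240:400,180:400]; b=grab_frame('scene')[90:210,270:410]
cv2.imwrite('pics/c6.png',np.hstack([cv2.resize(a,(440,320),interpolation=2),cv2.resize(b,(359,320),interpolation=2)]))
E
```

```text
t: 13.42
eef_pos: [0.506, 0.3148, 0.0862]
ee_rot: [-3.141, 0.0, -1.463]
force: [-0.8, -0.8, -4.0]
width: 0.0577
gripper_force: 20.0
```

View pics/c6.png

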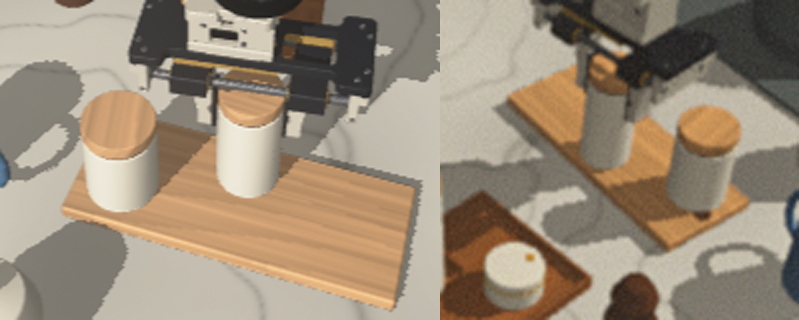

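The mid canister stands upright over the board, with clear space to the short one. Lowering the last mm, releasing, then on to the tall one.

```bash
python3 -m creep '[[[5,0,0,0.1,0,0,0],[5,0,0,0.15,0,0,0],[5,0,0,0.15,0,0,0],[6.5,0,0,0.15,0,0,0],[7.5,0,0,0.15,0,0,0],[7.5,0,0,0.1,0,0,0],[7.5,0,0,-1,0,0,0],[7.5,0,0,-4,0,0,0],[7.5,0,0,-9,0,0,0],[7.5,0,0,-14,0,0,0],[8.7,3,0,-15,0,0,0],[8.7,8,-0.1,-15,0,0,0],[8.7,14,-0.2,-15,0,0,0],[8.7,20,-0.3,-15,0,0,0],[8.7,25,-0.4,-15,0,0,0],[8.7,28,-0.45,-15,0,0,0],[8.7,28,-0.45,-15,0,0,0],[8.7,28,-0.45,-15,0,0,0]]]'
```

```text
t: 15.78
eef_pos: [0.5407, 0.037, 0.2366]
ee_rot: [-3.141, 0.0, -1.463]
force: [0.4, 0.9, -0.5]
width: 0.0871
gripper_force: 0.0
```

Descend to TCP z 0.101, close, lift.

```bash
python3 -m creep '[[[8.7,0,0,3,0,0,0],[8.7,0,0,6,0,0,0],[8.7,0,0,8,0,0,0],[8.7,0,0,9.5,0,0,0],[8.7,0,0,11,0,0,0],[8.7,0,0,12.5,0,0,0],[8.7,0,0,13.5,0,0,0],[8.7,0,0,13.5,0,0,0],[4.2,0,0,13.5,0,0,0],[4.2,0,0,13.5,0,0,0],[4.2,0,0,13.5,0,0,0],[4.2,0,0,13.5,0,0,0],[4.2,0,0,13.5,0,0,0],[4.2,0,0,13.5,0,0,0],[4.2,0,0,13.5,0,0,0],[4.2,0,0,13.5,0,0,0]]]' 20; python3 -m creep '[[[4.2,0,0,-1,0,0,0],[4.2,0,0,-3,0,0,0],[4.2,0,0,-6,0,0,0],[4.2,0,0,-8,0,0,0],[4.2,0,0,-8,0,0,0]]]'
```

```text
t: 17.77
eef_pos: [0.5407, 0.0368, 0.1012]
ee_rot: [-3.141, -0.0, -1.463]
force: [-0.8, 0.4, 2.0]
width: 0.0495
gripper_force: 20.0
t: 18.4
eef_pos: [0.5414, 0.0372, 0.1826]
ee_rot: [-3.139, 0.001, -1.463]
force: [0.0, 0.3, -2.4]
width: 0.0498
gripper_force: 20.0
```

```bash
python3 -m creep '[[[4.2,-3,1,0,0,0,0],[4.2,-8,2.5,0,0,0,0],[4.2,-13,4.1,0,0,0,0],[4.2,-18,5.6,0,0,0,0],[4.2,-23,7.2,0,0,0,0],[4.2,-28,8.8,0,0,0,0],[4.2,-31.5,9.9,0,0,0,0],[4.2,-33.1,10.4,0,0,0,0],[4.2,-33.1,10.4,2,0,0,0],[4.2,-33.1,10.4,4,0,0,0],[4.2,-33.1,10.4,5.5,0,0,0],[4.2,-33.1,10.4,6.4,0,0,0],[4.2,-33.1,10.4,6.8,0,0,0],[4.2,-33.1,10.4,7,0,0,0],[4.2,-33.1,10.4,7.15,0,0,0],[4.2,-33.1,10.4,7.2,0,0,0],[4.2,-33.1,10.4,7.25,0,0,0],[4.2,-33.1,10.4,7.25,0,0,0]]]'
```

```text
t: 20.65
eef_pos: [0.4018, 0.3551, 0.1102]
ee_rot: [-3.14, 0.001, -1.462]
force: [-3.2, -1.8, 8.9]
width: 0.0499
gripper_force: 20.0
```

```bash
python3 -m creep '[[[6,0,0,0,0,0,0],[7,0,0,0,0,0,0],[7,0,0,0,0,0,0],[7,0,0,-1,0,0,0],[7,0,0,-4,0,0,0],[7,0,0,-9,0,0,0],[7,0,0,-12,0,0,0],[8.7,2,-1.5,-12,0,0,0.15],[8.7,5,-3.5,-12,0,0,0.3],[8.7,9,-6,-12,0,0,0.47],[8.7,13,-8.5,-12,0,0,0.64],[8.7,17,-11,-12,0,0,0.82],[8.7,20,-13,-12,0,0,1],[8.7,23,-15,-12,0,0,1.18],[8.7,25,-16.5,-12,0,0,1.36],[8.7,26.2,-17,-12,0,0,1.5],[8.7,26.2,-17,-12,0,0,1.57],[8.7,26.2,-17,-12,0,0,1.57],[8.7,26.2,-17,-12,0,0,1.57]]]'; python3 - <<'E'
from h import *
print(get_state()['q'])
cv2.imwrite('pics/w3.png',np.hstack([grab_frame('wrist')[:,130:430],cv2.resize(grab_frame('scene'),(480,360))[:,:].repeat(1,0)[np.r_[0:360,0:60]]]))
E
```

```text
t: 23.02
eef_pos: [0.5988, 0.1127, 0.2289]
ee_rot: [3.141, 0.0, -3.031]
force: [0.6, 0.0, 0.1]
width: 0.0868
gripper_force: 0.0
[ 5.06320984e-01  2.49857707e-01 -1.36637162e-01  3.04547716e-05
 -1.18393293e+00 -1.96648360e+00]
```

View pics/w3.png

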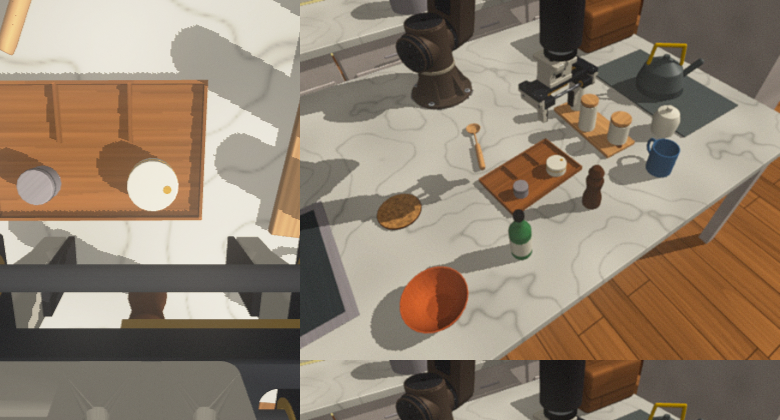

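```bash
python3 - <<'E'
from h import *
w=camera_params('wrist'); print(cast(w,(283,185.5),.04))
m=cv2.cvtColor(cv2.imread('pics/w3.png')[:,:300],cv2.COLOR_BGR2HSV); m=((m[140:230,110:200,1]<70)&(m[140:230,110:200,2]>120)).astype(np.uint8)
k=max(cv2.findContours(m,0,1)[0],key=cv2.contourArea); e=cv2.fitEllipse(cv2.convexHull(k)); print(e, cast(w,(e[0][0]+240,e[0][1]+140),.04))
E
```

```text
[[0.59964539 0.11447173]]
((42.23836135864258, 45.267822265625), (50.49281692504883, 51.2626838684082), 88.45783233642578) [[0.59946386 0.11353551]]
```

```bash
python3 -m creep '[[[7.4,-0.1,0.05,4,0,0,0],[7.4,-0.1,0.05,9,0,0,0],[7.4,-0.1,0.05,14,0,0,0],[7.4,-0.1,0.05,17,0,0,0],[7.4,-0.1,0.05,18,0,0,0],[7.4,-0.1,0.05,18,0,0,0],[7.4,-0.1,0.05,18,0,0,0]]]' 15; python3 - <<'E'
from h import *
cv2.imwrite('pics/w4.png',np.hstack([grab_frame('wrist')[:,130:430],cv2.resize(grab_frame('scene')[80:230,220:360],(392,420),interpolation=2)]))
E
```

```text
t: 24.0
eef_pos: [0.6007, 0.1137, 0.0502]
ee_rot: [3.141, 0.002, -3.032]
force: [0.0, 0.5, 0.5]
width: 0.0742
gripper_force: 0.0
```

View pics/w4.png

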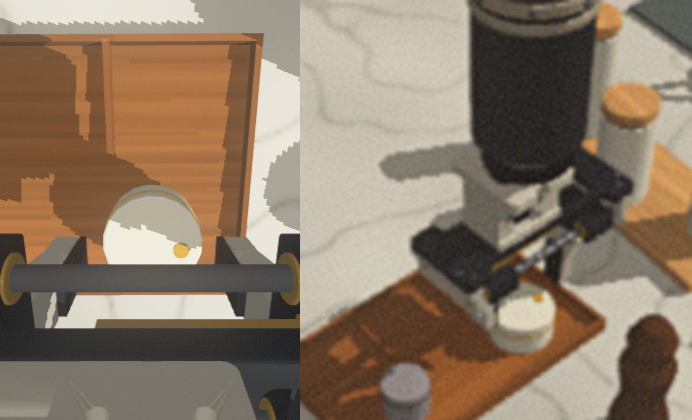

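The salt cellar is centred between the fingers (crop x 102–203), and the tall and mid lids are visible standing on the board.

```bash
python3 -m creep '[[[7.4,0,0,1.5,0,0,0],[7.4,0,0,2.5,0,0,0],[7.4,0,0,3.3,0,0,0],[7.4,0,0,3.8,0,0,0],[7.4,0,0,3.8,0,0,0],[7.4,0,0,3.8,0,0,0]]]' 15;  python3 -m creep '[[[5.2,0,0,0,0,0,0],[5.2,0,0,0,0,0,0],[5.2,0,0,0,0,0,0],[5.2,0,0,0,0,0,0],[5.2,0,0,0,0,0,0]]]' 15; python3 -m creep '[[[5.2,0,0,-1,0,0,0],[5.2,0,0,-4,0,0,0],[5.2,0,0,-9,0,0,0],[5.2,0,0,-14,0,0,0],[5.2,0,0,-14,0,0,0],[5.2,0,0,-14,0,0,0]]]'
```

```text
t: 24.85
eef_pos: [0.5999, 0.1133, 0.0108]
ee_rot: [3.142, 0.0, -3.033]
force: [-0.5, 0.3, -0.4]
width: 0.0737
gripper_force: 0.0
t: 25.48
eef_pos: [0.5999, 0.1133, 0.0109]
ee_rot: [3.141, 0.0, -3.033]
force: [-1.0, 0.7, 3.8]
width: 0.0619
gripper_force: 15.0
t: 26.22
eef_pos: [0.5991, 0.113, 0.1505]
ee_rot: [3.141, -0.0, -3.033]
force: [-0.1, 0.1, -2.3]
width: 0.0617
gripper_force: 15.0
```

```bash
python3 -m creep '[[[5.2,0.7,-3,0,0,0,0],[5.2,1.8,-8,0,0,0,0],[5.2,3,-14,0,0,0,0],[5.2,4.4,-20,0,0,0,0],[5.2,5.8,-26,0,0,0,0],[5.2,7.2,-32,0,0,0,0],[5.2,8.5,-38,0,0,0,0],[5.2,9.5,-42.5,0,0,0,0],[5.2,9.9,-44.8,0,0,0,0],[5.2,9.9,-44.8,0,0,0,0],[5.2,9.9,-44.8,0,0,0,0]]]'; python3 - <<'E'
from h import *
im=grab_frame('wrist'); cv2.imwrite('pics/w5.png',im)
w=camera_params('wrist'); h=cv2.cvtColor(im,cv2.COLOR_BGR2HSV)
m=((h[...,1]>70)&(h[...,2]>40)).astype(np.uint8); m[230:]=0
k=max(cv2.findContours(m,0,1)[0],key=cv2.contourArea); e=cv2.fitEllipse(k); print(e,cv2.boundingRect(k),cast(w,e[0],.008))
E
```

```text
t: 27.6
eef_pos: [0.5497, -0.342, 0.1497]
ee_rot: [3.141, -0.001, -3.032]
force: [0.1, -0.2, -0.4]
width: 0.0618
gripper_force: 15.0
((288.05316162109375, 113.1966323852539), (124.31534576416016, 130.5254669189453), 3.4381425380706787) (226, 48, 125, 131) [[ 0.46940715 -0.34457215]]
```

View pics/w5.png

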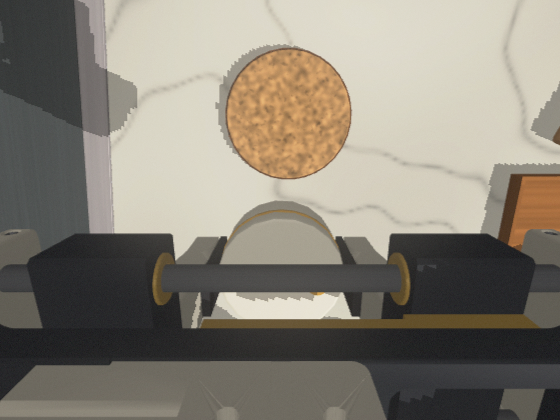

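The wrist view shows the trivet as a full circle centred at (288,113), which casts to (0.470,-0.3445).

```bash
python3 -m creep '[[[5.2,3,0.25,0,0,0,0],[5.2,6.5,0.55,0,0,0,0],[5.2,7.8,0.65,2,0,0,0],[5.2,7.8,0.65,6,0,0,0],[5.2,7.8,0.65,10,0,0,0],[5.2,7.8,0.65,12,0,0,0],[5.2,7.8,0.65,12.8,0,0,0],[5.2,7.8,0.65,13.2,0,0,0],[5.2,7.8,0.65,13.4,0,0,0],[5.2,7.8,0.65,13.5,0,0,0],[5.2,7.8,0.65,13.5,0,0,0],[5.2,7.8,0.65,13.5,0,0,0]]]'
```

```text
t: 29.15
eef_pos: [0.4718, -0.3451, 0.0159]
ee_rot: [-3.141, 0.001, -3.033]
force: [0.0, -0.7, -1.3]
width: 0.0617
gripper_force: 15.0
```

```bash
python3 -m creep '[[[5.2,0,0,0.12,0,0,0],[5.2,0,0,0.12,0,0,0],[7,0,0,0.12,0,0,0],[8,0,0,0.12,0,0,0],[8,0,0,0,0,0,0],[8,0,0,-2,0,0,0],[8,0,0,-7,0,0,0],[8,0,0,-13,0,0,0],[8,-4,5,-18,0,0,0],[8,-8,10,-20,0,0,0],[8,-8,10,-20,0,0,0],[8,-8,10,-20,0,0,0]]]'; python3 - <<'E'
from h import *
a=grab_frame('scene');b=grab_frame('side')
cv2.imwrite('pics/c7.png',np.hstack([cv2.resize(a[70:290,70:400],(420,280),interpolation=2),cv2.resize(b[120:400,180:420],(360,420),interpolation=2)[:,:][np.r_[0:280]] ]) if 0 else np.vstack([cv2.resize(a[70:290,70:420],(560,352),interpolation=2),np.hstack([b[250:398,180:440],b[100:248,160:460]])]))
for n,im in(('scene',a),('side',b)):
    p=camera_params(n); print(n)
E
```

```text
t: 30.65
eef_pos: [0.5411, -0.2357, 0.2158]
ee_rot: [-3.142, 0.001, -3.031]
force: [-1.0, -0.9, -1.1]
width: 0.0798
gripper_force: 0.0
scene
side
```

View pics/c7.png

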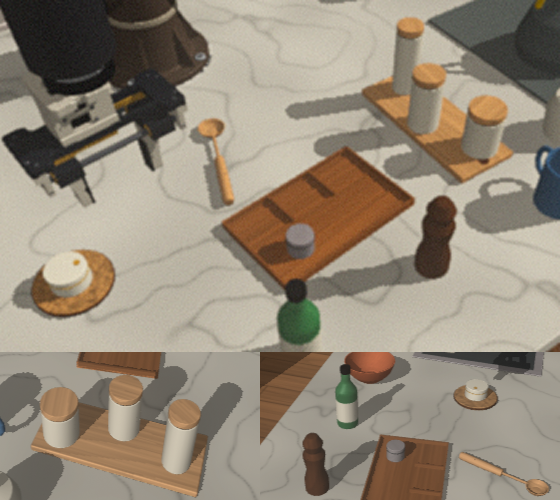

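All three canisters stand upright on the board, and the salt is on the trivet, perhaps several mm off centre. Measuring that offset.

```bash
python3 - <<'E'
from h import *
for n,box in(('scene',(80,220,150,272)),('side',(345,125,405,162))):
    p=camera_params(n); im=grab_frame(n); x0,y0,x1,y1=box; c=im[y0:y1,x0:x1]; c=cv2.resize(c,None,fx=4,fy=4,interpolation=cv2.INTER_CUBIC); h=cv2.cvtColor(c,cv2.COLOR_BGR2HSV)
    m=(h[...,1]>65).astype(np.uint8); m=cv2.morphologyEx(m,cv2.MORPH_OPEN,np.ones((5,5)))
    k=max(cv2.findContours(m,0,1)[0],key=cv2.contourArea); kh=cv2.convexHull(k); e=cv2.fitEllipse(kh)
    inside=np.zeros_like(m); cv2.fillPoly(inside,[kh],1); s=((h[...,1]<65)&(h[...,2]>100)).astype(np.uint8)&inside
    s=cv2.morphologyEx(s,cv2.MORPH_OPEN,np.ones((7,7)));  ks=max(cv2.findContours(s,0,1)[0],key=cv2.contourArea); bx=cv2.boundingRect(ks)
    M=cv2.moments(ks); g=(M['m10']/M['m00'],M['m01']/M['m00'])
    f=lambda u,z:cast(p,(u[0]/4+x0-.4,u[1]/4+y0-.4),z).round(4)
    print(n,'trivet',f(e[0],.007),np.round(e[1])/4,'salt',f(g,.027),bx)
E
```

```text
scene trivet [[ 0.4734 -0.3434]] [39.25 54.75] salt [[ 0.4621 -0.3441]] (68, 30, 110, 89)
side trivet [[ 0.4708 -0.3366]] [25.75 44.  ] salt [[ 0.4702 -0.3075]] (80, 57, 86, 39)
```

```bash
python3 -m creep '[[[8,-0.5,-5,0,0,0,0],[8,-1,-10.5,0,0,0,0],[8,-1,-10.5,0,0,0,0],[8,-1,-10.5,0,0,0,0]]]'; python3 - <<'E'
from h import *
w=camera_params('wrist'); im=grab_frame('wrist'); cv2.imwrite('pics/w6.png',im); h=cv2.cvtColor(im,cv2.COLOR_BGR2HSV)
m=((h[...,1]>70)&(h[...,2]>40)).astype(np.uint8); m[230:]=0; m[:,:200]=0; m[:,360:]=0
k=cv2.convexHull(max(cv2.findContours(m,0,1)[0],key=cv2.contourArea)); e=cv2.fitEllipse(k); print(e,cast(w,e[0],.008))
i=np.zeros_like(m); cv2.fillPoly(i,[k],1); s=((h[...,1]<60)).astype(np.uint8)&i
s=cv2.morphologyEx(s,cv2.MORPH_OPEN,np.ones((5,5))); ks=cv2.convexHull(max(cv2.findContours(s,0,1)[0],key=cv2.contourArea)); print(cv2.boundingRect(ks))
cv2.imwrite('pics/w6c.png',cv2.resize(im[0:235,170:390],None,fx=2.5,fy=2.5))
E
```

```text
t: 31.35
eef_pos: [0.5606, -0.3409, 0.2145]
ee_rot: [3.141, -0.002, -3.035]
force: [0.3, 0.9, 0.5]
width: 0.0802
gripper_force: 0.0
((286.718994140625, 105.76161193847656), (103.38714599609375, 109.49020385742188), 2.514354705810547) [[ 0.46976843 -0.3445323 ]]
(257, 77, 58, 60)
```

View pics/w6c.png

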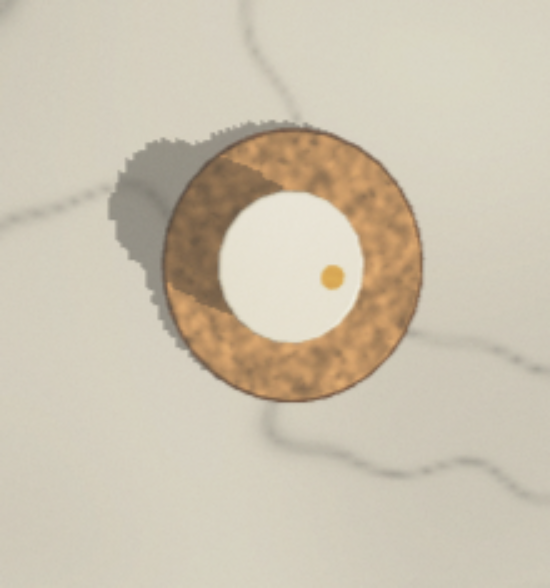

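Seen from overhead, the salt is centred on the trivet to within about 3 mm. Now back to the tall canister.

```bash
python3 -m creep '[[[8,0.3,3,0,0,0,0],[8,0.9,8,0,0,0,-0.1],[8,1.6,14,0,0,0,-0.25],[8,2.3,20,0,0,0,-0.42],[8,3,26,0,0,0,-0.59],[8,3.7,32,0,0,0,-0.76],[8,4.4,38,0,0,0,-0.93],[8,5.1,44,0,0,0,-1.1],[8,5.8,50,0,0,0,-1.27],[8,6.5,56,0,0,0,-1.42],[8,7.2,62,0,0,0,-1.52],[8,7.8,67.5,0,0,0,-1.57],[8,8.2,70.9,0,0,0,-1.57],[8,8.2,70.9,0,0,0,-1.57],[8,8.2,70.9,0,0,0,-1.57],[8,8.2,70.9,0,0,0,-1.57]]]'
```

```text
t: 33.4
eef_pos: [0.4031, 0.355, 0.2158]
ee_rot: [-3.141, 0.0, -1.463]
force: [-0.2, -0.4, 0.5]
width: 0.0799
gripper_force: 0.0
```

```bash
python3 -m creep '[[[7.5,0,0.1,3,0,0,0],[7.5,0,0.1,5,0,0,0],[7.5,0,0.1,6.5,0,0,0],[7.5,0,0.1,8,0,0,0],[7.5,0,0.1,9.5,0,0,0],[7.5,0,0.1,10.5,0,0,0],[7.5,0,0.1,10.5,0,0,0],[7.5,0,0.1,10.5,0,0,0],[4.2,0,0.1,10.5,0,0,0],[4.2,0,0.1,10.5,0,0,0],[4.2,0,0.1,10.5,0,0,0],[4.2,0,0.1,10.5,0,0,0],[4.2,0,0.1,10.5,0,0,0],[4.2,0,0.1,10.5,0,0,0],[4.2,0,0.1,10.5,0,0,0]]]' 20; python3 -m creep '[[[4.2,0,0,-1,0,0,0],[4.2,0,0,-3,0,0,0],[4.2,0,0,-6,0,0,0],[4.2,0,0,-8,0,0,0],[4.2,0,0,-8,0,0,0],[4.2,0,0,-8,0,0,0]]]'
```

```text
t: 35.28
eef_pos: [0.4022, 0.3557, 0.1107]
ee_rot: [-3.141, 0.0, -1.463]
force: [-1.4, 0.6, 3.0]
width: 0.0497
gripper_force: 20.0
t: 36.02
eef_pos: [0.4017, 0.3551, 0.1896]
ee_rot: [3.14, -0.001, -1.463]
force: [-0.1, 0.5, -3.0]
width: 0.0498
gripper_force: 20.0
```

```bash
python3 -m creep '[[[4.2,3,-0.9,0,0,0,0],[4.2,8,-2.5,0,0,0,0],[4.2,13,-4.1,0,0,0,0],[4.2,18,-5.6,0,0,0,0],[4.2,23,-7.2,0,0,0,0],[4.2,28,-8.8,0,0,0,0],[4.2,31.5,-9.9,0,0,0,0],[4.2,33.2,-10.4,0,0,0,0],[4.2,33.2,-10.4,2,0,0,0],[4.2,33.2,-10.4,5,0,0,0],[4.2,33.2,-10.4,7,0,0,0],[4.2,33.2,-10.4,7.8,0,0,0],[4.2,33.2,-10.4,8.3,0,0,0],[4.2,33.2,-10.4,8.5,0,0,0],[4.2,33.2,-10.4,8.65,0,0,0],[4.2,33.2,-10.4,8.75,0,0,0],[4.2,33.2,-10.4,8.75,0,0,0],[4.2,33.2,-10.4,8.75,0,0,0]]]'
```

```text
t: 38.28
eef_pos: [0.5415, 0.0368, 0.1033]
ee_rot: [-3.141, 0.0, -1.463]
force: [0.7, 0.0, -3.0]
width: 0.05
gripper_force: 20.0
```

```bash
python3 -m creep '[[[4.2,0,0.05,0.1,0,0,0],[4.2,0,0.05,0.18,0,0,0],[4.2,0,0.05,0.18,0,0,0]]]'
```

```text
t: 38.65
eef_pos: [0.5409, 0.0368, 0.1017]
ee_rot: [-3.141, -0.0, -1.463]
force: [-1.0, -0.1, 4.4]
width: 0.0498
gripper_force: 20.0
```

```bash
python3 -m creep '[[[6,0,0,0,0,0,0],[8,0,0,0,0,0,0],[8.7,0,0,0,0,0,0],[8.7,0,0,-1,0,0,0],[8.7,0,0,-4,0,0,0],[8.7,0,0,-8,0,0,0],[8.7,0,0,-11,0,0,0],[8.7,-3,0,-11,0,0,0],[8.7,-8,0.1,-11,0,0,0],[8.7,-14,0.2,-11,0,0,0],[8.7,-20,0.3,-11,0,0,0],[8.7,-25,0.4,-11,0,0,0],[7.8,-28,0.4,-11,0,0,0],[7.8,-28,0.4,-11,0,0,0],[7.8,-28,0.4,-11,0,0,0]]]'
```

```text
t: 40.52
eef_pos: [0.5067, 0.3144, 0.2116]
ee_rot: [-3.142, -0.0, -1.463]
force: [0.0, -1.2, -0.8]
width: 0.0778
gripper_force: 0.0
```

```bash
python3 -m creep '[[[7.8,0,0.1,4,0,0,0],[7.8,0,0.1,7,0,0,0],[7.8,0,0.1,9,0,0,0],[7.8,0,0.1,11,0,0,0],[7.8,0,0.1,12,0,0,0],[7.8,0,0.1,12.6,0,0,0],[7.8,0,0.1,12.6,0,0,0],[7.8,0,0.1,12.6,0,0,0],[5,0,0.1,12.6,0,0,0],[5,0,0.1,12.6,0,0,0],[5,0,0.1,12.6,0,0,0],[5,0,0.1,12.6,0,0,0],[5,0,0.1,12.6,0,0,0],[5,0,0.1,12.6,0,0,0]]]' 20; python3 -m creep '[[[5,0,0,-1,0,0,0],[5,0,0,-4,0,0,0],[5,0,0,-9,0,0,0],[5,0,0,-14,0,0,0],[5,0,0,-16,0,0,0],[5,0,0,-16,0,0,0],[5,0,0,-16,0,0,0]]]'
```

```text
t: 42.28
eef_pos: [0.5058, 0.3147, 0.0855]
ee_rot: [-3.141, 0.0, -1.463]
force: [-1.5, -0.2, 4.5]
width: 0.0577
gripper_force: 20.0
t: 43.15
eef_pos: [0.5049, 0.314, 0.2436]
ee_rot: [3.139, -0.001, -1.463]
force: [0.4, 0.3, -4.8]
width: 0.0578
gripper_force: 20.0
```

```bash
python3 -m creep '[[[5,3,0,0,0,0,0],[5,8,-0.1,0,0,0,0],[5,14,-0.2,0,0,0,0],[5,20,-0.3,0,0,0,0],[5,26,-0.4,0,0,0,0],[5,31,-0.5,0,0,0,0],[5,35,-0.5,0,0,0,0],[5,36.9,-0.5,0,0,0,0],[5,36.9,-0.5,1,0,0,0],[5,36.9,-0.5,5,0,0,0],[5,36.9,-0.5,10,0,0,0],[5,36.9,-0.5,14,0,0,0],[5,36.9,-0.5,15.5,0,0,0],[5,36.9,-0.5,16.2,0,0,0],[5,36.9,-0.5,16.5,0,0,0],[5,36.9,-0.5,16.7,0,0,0],[5,36.9,-0.5,16.7,0,0,0],[5,36.9,-0.5,16.7,0,0,0]]]'
```

```text
t: 45.4
eef_pos: [0.5508, -0.0517, 0.0788]
ee_rot: [-3.141, 0.0, -1.463]
force: [0.5, -0.5, -2.4]
width: 0.058
gripper_force: 20.0
```

```bash
python3 -m creep '[[[5,0,0,0.1,0,0,0],[5,0,0,0.2,0,0,0],[5,0,0,0.25,0,0,0],[5,0,0,0.25,0,0,0]]]'
```

```text
t: 45.9
eef_pos: [0.5506, -0.0518, 0.0764]
ee_rot: [-3.141, -0.0, -1.463]
force: [-3.1, 0.6, 4.8]
width: 0.058
gripper_force: 20.0
```

```bash
python3 -m creep '[[[6.5,0,0,0,0,0,0],[8,0,0,0,0,0,0],[8.7,0,0,0,0,0,0],[8.7,0,0,-1,0,0,0],[8.7,0,0,-4,0,0,0],[8.7,0,0,-9,0,0,0],[8.7,0,0,-13,0,0,0],[8.7,-4,-1,-13,0,0,0],[8.7,-10,-2.6,-13,0,0,0],[8.7,-16,-4.2,-13,0,0,0],[8.7,-22,-5.8,-13,0,0,0],[8.7,-28,-7.4,-13,0,0,0],[8.7,-34,-9,-13,0,0,0],[8.7,-38,-10.1,-13,0,0,0],[8.7,-39.9,-10.6,-13,0,0,0],[8.7,-39.9,-10.6,-13,0,0,0],[8.7,-39.9,-10.6,-13,0,0,0]]]'
```

```text
t: 48.02
eef_pos: [0.6128, 0.3553, 0.2061]
ee_rot: [3.142, -0.0, -1.463]
force: [0.9, -0.0, -0.6]
width: 0.0872
gripper_force: 0.0
```

```bash
python3 -m creep '[[[8.7,-0.1,0.05,4,0,0,0],[8.7,-0.1,0.05,7,0,0,0],[8.7,-0.1,0.05,9.5,0,0,0],[8.7,-0.1,0.05,11.5,0,0,0],[8.7,-0.1,0.05,13,0,0,0],[8.7,-0.1,0.05,14,0,0,0],[8.7,-0.1,0.05,14,0,0,0],[8.7,-0.1,0.05,14,0,0,0],[5.6,-0.1,0.05,14,0,0,0],[5.6,-0.1,0.05,14,0,0,0],[5.6,-0.1,0.05,14,0,0,0],[5.6,-0.1,0.05,14,0,0,0],[5.6,-0.1,0.05,14,0,0,0],[5.6,-0.1,0.05,14,0,0,0]]]' 20; python3 -m creep '[[[5.6,0,0,-1,0,0,0],[5.6,0,0,-3,0,0,0],[5.6,0,0,-6,0,0,0],[5.6,0,0,-8,0,0,0],[5.6,0,0,-8,0,0,0],[5.6,0,0,-8,0,0,0]]]'
```

```text
t: 49.78
eef_pos: [0.6121, 0.3574, 0.0661]
ee_rot: [-3.142, 0.0, -1.463]
force: [-3.1, 0.6, 5.8]
width: 0.0654
gripper_force: 20.0
t: 50.52
eef_pos: [0.6116, 0.3568, 0.1443]
ee_rot: [3.14, -0.001, -1.463]
force: [-0.6, -0.5, -5.0]
width: 0.0656
gripper_force: 20.0
```

```bash
python3 -m creep '[[[5.6,3,1.4,0,0,0,0],[5.6,8,3.8,0,0,0,0],[5.6,13,6.2,0,0,0,0],[5.6,17.5,8.4,0,0,0,0],[5.6,20.5,9.8,0,0,0,0],[5.6,22.3,10.6,0,0,0,0],[5.6,22.3,10.6,1,0,0,0],[5.6,22.3,10.6,4,0,0,0],[5.6,22.3,10.6,6.5,0,0,0],[5.6,22.3,10.6,7.8,0,0,0],[5.6,22.3,10.6,8.3,0,0,0],[5.6,22.3,10.6,8.5,0,0,0],[5.6,22.3,10.6,8.65,0,0,0],[5.6,22.3,10.6,8.65,0,0,0],[5.6,22.3,10.6,8.65,0,0,0]]]'
```

```text
t: 52.4
eef_pos: [0.5311, 0.1243, 0.0597]
ee_rot: [-3.141, 0.0, -1.463]
force: [0.7, 0.2, -3.5]
width: 0.0656
gripper_force: 20.0
```

```bash
python3 -m creep '[[[5.6,0,0,0.1,0,0,0],[5.6,0,0,0.2,0,0,0],[5.6,0,0,0.28,0,0,0],[5.6,0,0,0.28,0,0,0]]]'
```

```text
t: 52.9
eef_pos: [0.5309, 0.1242, 0.057]
ee_rot: [-3.141, -0.0, -1.463]
force: [-3.1, -0.7, 4.5]
width: 0.0657
gripper_force: 20.0
```

```bash
python3 -m creep '[[[7,0,0,0,0,0,0],[8.7,0,0,0,0,0,0],[8.7,0,0,0,0,0,0],[8.7,0,0,-1,0,0,0],[8.7,0,0,-4,0,0,0],[8.7,0,0,-9,0,0,0],[8.7,0,0,-14,0,0,0],[8.7,-6,0,-17,0,0,0],[8.7,-10,0,-17,0,0,0],[8.7,-10,0,-17,0,0,0]]]'; python3 - <<'E'
from h import *
a=grab_frame('scene');b=grab_frame('side')
cv2.imwrite('pics/c8.png',np.hstack([cv2.resize(a[120:290,70:370],(440,250),interpolation=2),cv2.resize(b[120:290,190:420],(338,250),interpolation=2)]))
print(get_state()['force'])
E
```

```text
t: 54.15
eef_pos: [0.52, 0.2261, 0.2277]
ee_rot: [-3.14, 0.001, -1.46]
force: [-0.7, -0.6, -1.2]
width: 0.087
gripper_force: 0.0
[-0.66658464 -0.21213726 -0.98147833]
```

View pics/c8.png

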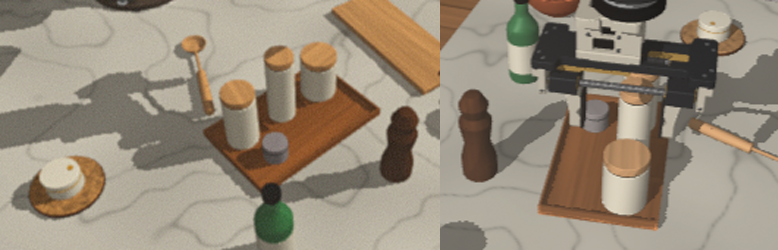

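All three canisters stand upright in their own bays, the salt cellar is on the trivet, and the tin, mill and bottle look untouched. The gripper is clear of everything.

```bash
python3 -c "from station import *; print(job_done())"
```

```text
the job is handed in; nothing more can be done
None
```

I handed the job in at about 54 s of the 138 s. The salt cellar is on the middle of the trivet and all three canisters are back upright in their own bays; the final pictures look right, but the hand-in returned no verdict.

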